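# Shim a bearing sleeve under a hinged strap and hold it clamped

### The arm

A 7-joint arm with a two-finger parallel gripper is mounted at the origin on a cart in front of the work surface, level with it; the furniture and walls round the work are solid. World frame = base frame: x ahead of the robot, y to its left, z up, the work surface at z = 0. Lengths are in m, angles in rad, forces in N, time in s.
With the tool pointing down it reaches from about 0.425 to 0.925 m from the base axis. Payload 6.8 kg.
Tool frame: the origin (TCP) lies at the very end of the fingers, on their centre line; the grasp point (between the pads) lies 19 mm behind it; z points along the fingers, x is the direction in which the jaws open and shut, and the axes are right-handed (so a half turn about z gives the same grasp; the last joint's range is limited). The gripper opens to 85 mm and grips with 20 to 120 N. Pads are 22 mm wide; open, the fingers measure 114 mm over their backs; the gripper's body (76 mm by 85 mm) begins 54 mm behind the grasp point. The pads swing forward as they close: fully open they stand 13 mm farther back than shut.
Start: joints at [1.1, 0.477, 0.022, 1.555, -0.011, 1.109, -0.083], TCP at [0.24, -0.631, 0.231] pointing down, gripper open.
Joint ranges: [-2.96, 2.96], [-0.34, 2.1], [-1.41, 1.46], [0.24, 2.44], [-1.37, 4.51], [0.17, 1.92], [-2.96, 2.96]. Speed limits (rad/s): [2.39, 2.39, 3.14, 3.14, 3.14, 3.14, 3.14].

### API

Orientations are given as a rotation vector (axis times angle).
In Python, from bench import get_obs, imaging, hand_in gives the robot as it stands.
- The arm moves only by the tool send_rows, never from a script. Its argument "motion" is a list of rows, each an object with "dp": the shift along the world's x, y, z in m, a list of three; "rot": the turn, a rotation vector about the world's x, y, z in rad, a list of three; "grip": the finger opening in m, from 0 to 0.0854. In form: [{"dp": [dx, dy, dz], "rot": [ax, ay, az], "grip": grip}, ...]. A call has 1 to 20 rows; each row shifts and turns the pose as measured when the row begins; what a row does not reach is not made up. A row lasts 1/8 s, in which the tool goes at most 62.5 mm and 10.7 degrees, less where a joint would pass 70% of its speed; a pose out of reach is approached as far as the arm can. A call is refused whole if a number of a shift passes 0.0625 or a number of a turn 0.188, either way. A call with a gripper value outside its range is refused whole. The fingers move at their own pace and stop on an object; "grip_force" is the grip in N (left out, the last holds). Time passes only in rows, so rows that do not move let the fingers close. It gives the time, the measured TCP pose, the force and the opening at its end, in the units of the state.
- get_obs(): the state, without advancing time (a new reading comes with each control period).
- imaging.grab_frame(name): name is "scene" or "side" or "wrist"; returns a dict with "img" (480x640x3 uint8, red, green, blue), "fx", "fy", "cx", "cy" (pixels), "R" (3x3) and "t" (3): a world point X has camera coordinates R X + t. Camera axes: x right, y down, z forward; pixel columns grow to the right and rows downward; lengths in m; the calibration is good to about 2 mm. A picture is of the moment at which its call begins. There is no depth.
- hand_in(): hands the job in, once; it reports no verdict.
The state is a dict: "clock": time; "joints": joint angles; "qvel": joint speeds; "tau": joint torques, N m; "tcp_pos": TCP position; "orientation": TCP orientation; "contact_force": force on the tool from outside, world axes, zero at the start; "moment": the same for the moment, N m; "grip_width": finger opening in m.
Only numpy, scipy, OpenCV 4.12 (cv2) and the standard library are available. Lean on these libraries where they do the work, as an engineer would, in place of code of your own. Each camera call takes 0.05 s, during which the arm holds its last target. There are 200 camera calls.

### The job

Slide the tall bearing sleeve over the fixture's upright shaft down onto the collar, then add flat shim rings on top of it, one after another, until the gap under the hinged strap is closed: the strap, swung down over the shaft, bears on the shims just before it would reach its own lower stop and lies about level. Use no more shims than that takes, leave the rest lying on the table, and do not disturb the other things. Finish while pressing the strap's end pad down with the gripper so that the stack stays firmly clamped; do not let go.

Things in the scene. Friction and masses are not known exactly. Their poses are not given: they have to be found in the camera images.
- fixture: Fixture fixed to the table: 80 x 182 x 10 mm aluminium plate (y -132 to +50 mm) with an upright steel shaft and two 94 mm high dark cheeks, 52 mm apart, that carry the hinged strap. Origin: on the shaft's axis at the table top; z up, y from hinge to shaft, x along the hinge. Hinge axis at y = -100 mm, z = 80 mm.
- shaft_top (a point): Centre of the top end of the upright shaft: 12 mm diameter, 93 mm above the table, its last 5 mm tapering to 6 mm.
- collar: Dark steel stop collar, 34 mm diameter, 12 mm high, clamped fast round the shaft; its height differs from run to run, its top face lying 32 to 43 mm above the table. Origin: centre of its top face, z up. The sleeve stands on it.
- strap (a joint): Hinged steel strap, 44 mm wide, 8 mm thick, slotted to pass over the shaft. Angle in rad: 0 level (underside 80 mm above the table), pi/2 upright. It starts at 1.6 to 1.85, leaning back to -y, held by slight friction. Pushed forward below 1.1 it falls down by itself, damped, in about 1 s. Lower stop -0.045: underside at the shaft then 75.5 mm above the table.
- strap_pad (a point): Centre of the upper face of the 30 mm rubber press pad on the strap's free end, 148 mm from the hinge axis and 11 mm above the strap's underside; the strap ends 166 mm from the axis, its slot (18 mm wide) lies 68 to 132 mm from it. Strap and pad weigh 0.14 kg.
- sleeve: Steel bearing sleeve, a plain tube standing upright: 36 mm outer diameter, 16.5 mm bore, 30 mm high, 0.10 to 0.20 kg. Origin: centre of its underside, z along its axis.
- shim_0: Flat steel shim ring, one of three alike, lying on the table: 36 mm outer diameter, 16.5 mm bore, 8 mm thick, 0.045 kg. Origin: centre of its underside, z along its axis.
- shim_1: Flat steel shim ring, one of three alike, lying on the table: 36 mm outer diameter, 16.5 mm bore, 8 mm thick, 0.045 kg. Origin: centre of its underside, z along its axis.
- shim_2: Flat steel shim ring, one of three alike, lying on the table: 36 mm outer diameter, 16.5 mm bore, 8 mm thick, 0.045 kg. Origin: centre of its underside, z along its axis.
- usb_stick: Bystander, loose: USB stick, 18 x 46 x 8 mm. Origin: centre of its underside. Leave it alone.
- tape_roll: Bystander, loose: black tape roll, 58 mm, 19 mm high. Origin: centre of its underside. Leave it alone.
- screw_tin: Bystander, loose: round tin, 66 mm, 27 mm high. Origin: centre of its underside. Leave it alone.
- post_holder_b: Bystander, loose: black post holder on a 50 mm square base, 51 mm high. Origin: centre of its underside. Leave it alone.
- mirror_mount: Bystander, loose: black mirror mount, 46 x 38 x 46 mm. Origin: centre of its underside. Leave it alone.
- fork_clamp_a: Bystander, loose: black slotted table clamp, 62 x 28 x 10 mm. Origin: centre of its underside. Leave it alone.

How it is judged:
By the outcome, as a careful person would: the job done as asked, in the order asked, and still so for the second after the job is handed in, while the arm keeps its last pose, push and grip.
It also fails if it takes over 69 s, if anything falls off the work surface, if the arm or the gripper's body presses on something with over 40 N, if the wrist force passes 120 N, or if a joint passes its speed limit or range.

## Working session

There is one attempt and no reset: what is moved stays moved. The work goes in short steps, Python scripts to look and compute and a tool call to move; the robot and the scene stay as the last step left them, time stands still between calls to the robot, and variables do not carry over. Pictures are saved under pics/ and viewed, about 8 in all and at most 12, crops included, and the job is handed in when it is done.

Besides the shell and the picture viewer there is one more tool, called after "Call:" in YAML: its name, and indented under it one key for each argument. send_rows: Moves the arm, as the interface text tells. Its arguments: {"type":"object","properties":{"motion":{"type":"array","items":{"type":"object","properties":{"dp":{"type":"array","items":{"type":"number"}},"rot":{"type":"array","items":{"type":"number"}},"grip":{"type":"number"}}}},"grip_force":{"type":"number"}},"required":["motion"]}

```bash
ls; mkdir -p pics
cat > h.py <<'E'
import numpy as np, cv2
from bench import get_obs, imaging, hand_in
def save(n,f,crop=None,s=1):
    im=imaging.grab_frame(n); a=im['img'][:,:,::-1]
    if crop: x0,y0,x1,y1=crop; a=a[y0:y1,x0:x1]
    if s!=1: a=cv2.resize(a,None,fx=s,fy=s,interpolation=cv2.INTER_CUBIC)
    cv2.imwrite('pics/'+f,a); np.savez('pics/'+f+'.npz',**{k:im[k] for k in ('fx','fy','cx','cy','R','t')}); return im
def load(f): return dict(np.load('pics/'+f+'.npz'))
def ray(im,u,v):
    R=np.array(im['R']);d=R.T@np.array([(u-im['cx'])/im['fx'],(v-im['cy'])/im['fy'],1]); return -R.T@np.array(im['t']),d
def onz(im,u,v,z):
    c,d=ray(im,u,v); return c+d*(z-c[2])/d[2]
def proj(im,X):
    p=np.array(im['R'])@np.array(X)+np.array(im['t']); return np.array([im['fx']*p[0]/p[2]+im['cx'],im['fy']*p[1]/p[2]+im['cy']])
E
python3 - <<'E'
from h import *
print(get_obs())
for n in('scene','side'):
    im=save(n,n+'0.png'); print(n,-np.array(im['R']).T@np.array(im['t']),im['fx'],np.array(im['R'])[2])
E
```

```text
pics
{'clock': 0.0, 'joints': array([ 1.09991223,  0.47779132,  0.02235094,  1.55645652, -0.01152388,
        1.10930088, -0.08312079]), 'qvel': array([-0.00081936, -0.00066594,  0.00115793, -0.00144997,  0.0001449 ,
        0.00026211,  0.00023513]), 'tau': array([-1.07191849e-03, -5.96456337e+01,  1.60824582e+00, -2.81195515e+01,
        1.26471158e-02,  9.28353227e-03, -5.32367289e-05]), 'tcp_pos': array([ 0.23931732, -0.63051438,  0.23032968]), 'orientation': array([-2.58495105e+00,  1.78374239e+00,  2.46425887e-03]), 'contact_force': array([-0.08320911,  0.06955105,  0.65523074]), 'moment': array([ 0.03371474, -0.00546798,  0.00153398]), 'grip_width': 0.0851625286847394}
scene [-0.20396631  0.79241059  0.79540707] 440.3848688466913 [ 0.49644049 -0.68120751 -0.53805499]
side [ 0.25343756 -1.259326    1.09390977] 584.9767708056489 [ 0.1481396   0.74600173 -0.64925809]
```

View pics/scene0.png

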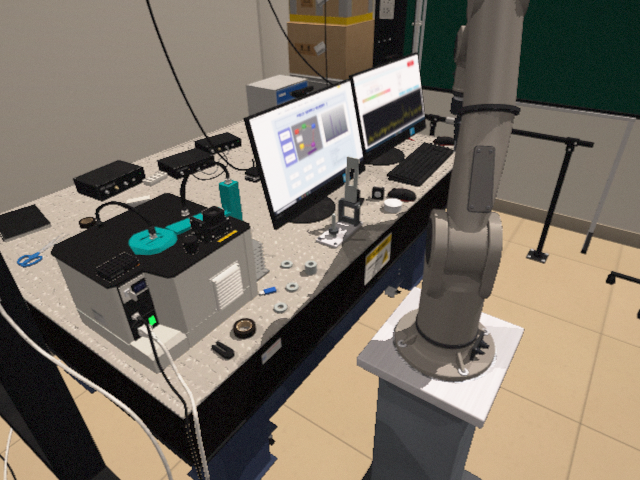

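View pics/side0.png

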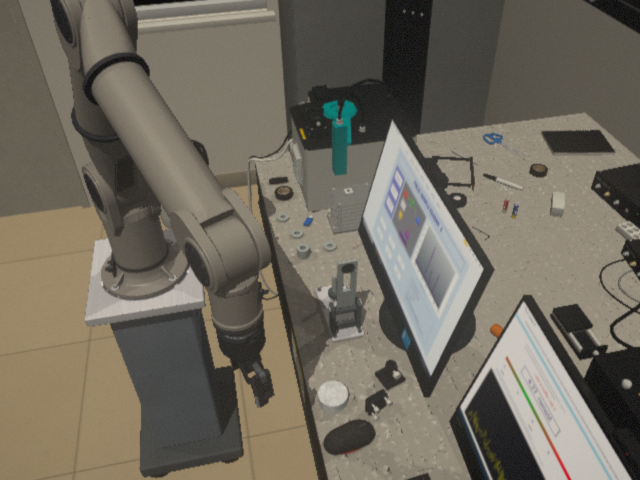

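The scene view shows the fixture at about (345,210), the sleeve at (309,266) and the shims at (287,264), (292,287) and (281,308). In the side view the fixture is at (345,305), the sleeve at (303,252) and the shims at (283,217), (297,233) and (330,246). A monitor stands close beside the fixture. I'll enlarge both.

Run:
```python
import cv2,numpy as np
a=cv2.imread('pics/scene0.png')[150:320,265:365]; b=cv2.imread('pics/side0.png')[200:350,270:370]
f=lambda x:cv2.resize(x,None,fx=4,fy=4,interpolation=cv2.INTER_CUBIC)
c=np.zeros((600,800,3),np.uint8); c[:600,:400]=f(a)[:600]; c[:600,400:]=f(b)[:600]
cv2.imwrite('pics/z.png',c)
```

```text
(no output)
```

View pics/z.png

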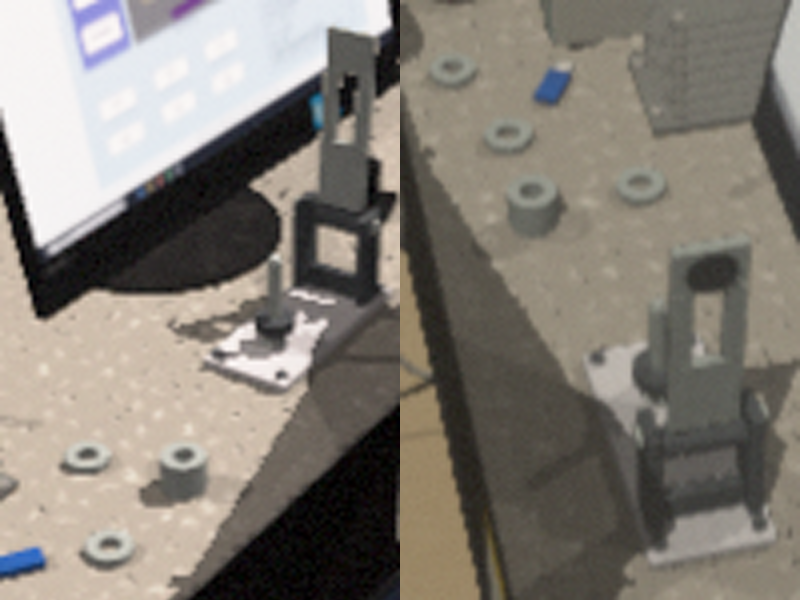

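The left (scene) crop shows the shaft top at (276,258), the sleeve top at (183,454) and shim holes at (87,454) and (109,545). In the right (side) crop the shaft top is at (659,303), the sleeve top at (532,188) and the shims at (640,183), (508,133) and (453,68).

Run:
```python
from h import *
S,D=load('scene0.png'),load('side0.png')
s=lambda x,y:(265+(x-1.5)/4,150+(y-1.5)/4); d=lambda x,y:(270+(x-401.5)/4,200+(y-1.5)/4)
def tri(p,q):
    A=[];b=[]
    for im,(u,v) in((S,p),(D,q)):
        c,r=ray(im,u,v);r/=np.linalg.norm(r);P=np.eye(3)-np.outer(r,r);A.append(P);b.append(P@c)
    X=np.linalg.lstsq(np.vstack(A),np.hstack(b),rcond=None)[0];return X.round(4)
P=lambda n,p,q,z:print(n,onz(S,*p,z)[:2].round(4),onz(D,*q,z)[:2].round(4),tri(p,q))
P('sleeve',s(183,454),d(532,188),.03)
P('A',s(87,453),d(640,182),.008)
P('B',s(109,545),d(508,132),.008)
P('C',(281,308),d(453,67),.008)
P('shaft',s(276,258),d(659,303),.093)
for n,p in dict(near_l=(205,360),near_r=(282,388)).items(): print(n,onz(S,*s(*p),.01))
for n,p in dict(a=(588,355),c=(655,560),e=(772,538)).items(): print(n,onz(D,*d(*p),.01))
print('strap top corners side tri', tri(s(329,30),d(748,238)),tri(s(372,36),d(672,249)))
print('cheek tops', tri(s(296,202),d(765,400)))
print('block', onz(D,*d(655,132),0),onz(D,*d(750,118),0), 'monitor',onz(S,*s(40,315),0.1))
```

```text
sleeve [ 0.4342 -0.0513] [ 0.4318 -0.0497] [ 0.4324 -0.0501  0.0309]
A [ 0.5144 -0.0359] [ 0.511  -0.0364] [ 0.5124 -0.0354  0.0082]
B [0.4318 0.0426] [0.4299 0.0403] [0.431  0.0421 0.0072]
C [0.3983 0.1325] [0.4031 0.1254] [0.4026 0.1292 0.0043]
shaft [ 0.4772 -0.2412] [ 0.4774 -0.2455] [ 0.4782 -0.2435  0.0913]
near_l [ 0.51303105 -0.18979093  0.01      ]
near_r [ 0.43766756 -0.19013117  0.01      ]
a [ 0.44010049 -0.19814364  0.01      ]
c [ 0.44426465 -0.37511761  0.01      ]
e [ 0.51631822 -0.37466581  0.01      ]
strap top corners side tri [ 0.5025 -0.3583  0.2421] [ 0.4612 -0.3592  0.245 ]
cheek tops [ 0.5202 -0.3369  0.0895]
block [0.53575773 0.02442636 0.        ] [0.60719641 0.02360512 0.        ] monitor [ 0.57210133 -0.05940141  0.1       ]
```

Call:
send_rows:
  motion:
    - {"dp": [0.016,0.048,0],"rot": [0,0,0],"grip": 0.06}
    - {"dp": [0.016,0.048,0],"rot": [0,0,0],"grip": 0.06}
    - {"dp": [0.016,0.048,0],"rot": [0,0,0],"grip": 0.06}
    - {"dp": [0.016,0.048,0],"rot": [0,0,0],"grip": 0.06}
    - {"dp": [0.016,0.048,0],"rot": [0,0,0],"grip": 0.06}
    - {"dp": [0.016,0.048,0],"rot": [0,0,0],"grip": 0.06}
    - {"dp": [0.016,0.048,0],"rot": [0,0,0],"grip": 0.06}
    - {"dp": [0.016,0.048,0],"rot": [0,0,0],"grip": 0.06}
    - {"dp": [0.016,0.048,0],"rot": [0,0,0],"grip": 0.06}
    - {"dp": [0.016,0.048,0],"rot": [0,0,0],"grip": 0.06}
    - {"dp": [0.016,0.048,0],"rot": [0,0,0],"grip": 0.06}
    - {"dp": [0.016,0.048,0],"rot": [0,0,0],"grip": 0.06}
  grip_force: 40

```text
clock: 1.6
tcp_pos: [0.4302, -0.0381, 0.227]
orientation: [2.579, -1.793, -0.008]
contact_force: [0.9, -0.2, -0.8]
grip_width: 0.06
```

Run:
```python
from h import *
o=get_obs();print(o['tcp_pos'],o['orientation'],o['joints'])
im=save('wrist','w1.png')
for p in ((.4324,-.0501,.03),(.5124,-.0354,.008),(.431,.0421,.008),(.478,-.2435,.093)): print(proj(im,p))
```

```text
[ 0.43024889 -0.03808053  0.22695837] [ 2.57867328 -1.7933919  -0.00760209] [ 0.33784944  0.10599436 -0.41503649  2.08393278  0.04875149  0.96529567
 -1.31840775]
[335.56313062 209.15722771]
[350.82130882 120.78942328]
[247.24749527 173.22561998]
[579.72978827 257.91556356]
```

View pics/w1.png

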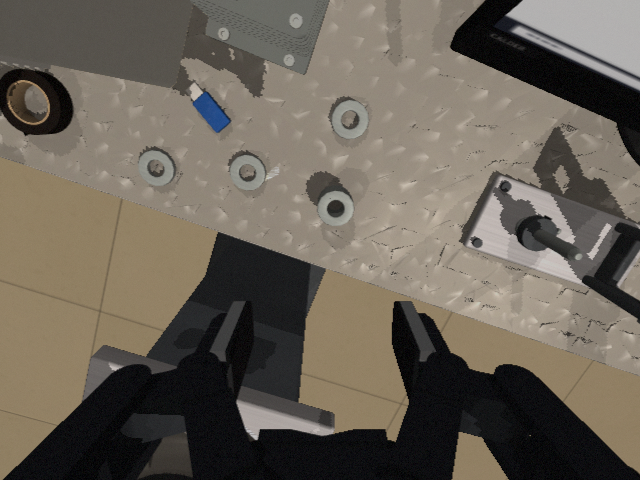

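The wrist view shows the sleeve top at (335.5,208) and shims A (350,118.5), B (248,172) and C (156.5,168.5). The shaft top is near (575,255) and the collar near (537,233). All of them agree with my projections.

Run:
```python
from h import *
W=load('w1.png')
for n,u,v,z in(('sl',335.5,208,.03),('A',350,118.7,.008),('B',248,172,.008),('C',156.5,168.3,.008),('shaft',576,255,.093),('monL',453,45,.1),('monL',453,45,.05)): print(n,onz(W,u,v,z))
for z in(.032,.037,.043): print(z,proj(W,(.478,-.2435,z)))
a=cv2.imread('pics/w1.png')[190:290,490:620]; cv2.imwrite('pics/w1c.png',cv2.resize(a,None,fx=6,fy=6,interpolation=cv2.INTER_CUBIC))
```

```text
sl [ 0.43344053 -0.04963386  0.03      ]
A [ 0.51386658 -0.03397852  0.008     ]
B [0.43241547 0.04174814 0.008     ]
C [0.40442282 0.12722465 0.008     ]
shaft [ 0.47912625 -0.23923274  0.093     ]
monL [ 0.57918156 -0.07417546  0.1       ]
monL [ 0.5922253  -0.08624338  0.05      ]
0.032 [538.02772763 234.5389116 ]
0.037 [540.92850828 236.16498328]
0.043 [544.514653   238.17524502]
```

View pics/w1c.png

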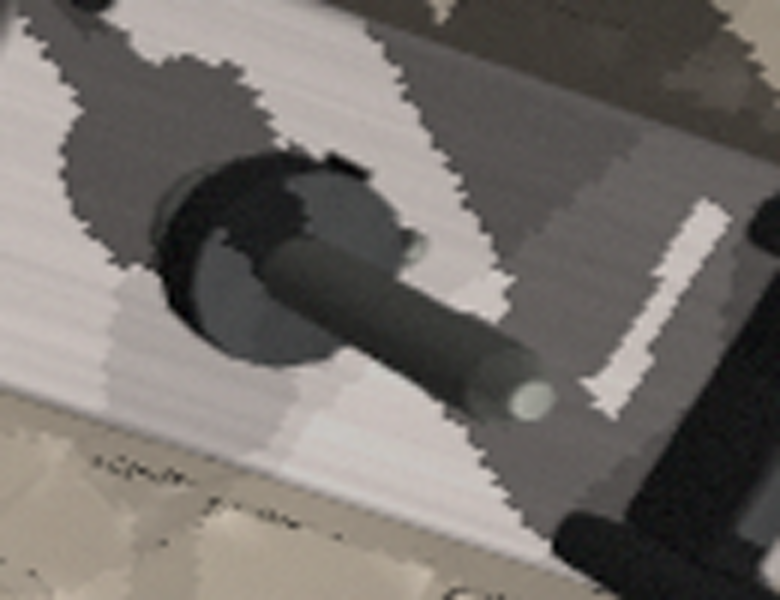

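The crop shows the shaft top at (531,401), which is full-frame (578.4,256.7). The collar's top ellipse is centred near (295,258), or (539,233).

Run:
```python
from h import *
W=load('w1.png')
s=onz(W,578.3,256.6,.093);print(s)
for z in(.030,.032,.035,.038,.041,.044): print(z,proj(W,(s[0],s[1],z)))
o=get_obs();print(o['tcp_pos'])
```

```text
[ 0.47858086 -0.24176409  0.093     ]
0.03 [535.65390989 232.78016714]
0.032 [536.78726876 233.413201  ]
0.035 [538.51018423 234.37552975]
0.038 [540.2611482  235.35352489]
0.041 [542.0408512  236.34757213]
0.044 [543.85000666 237.35806994]
[ 0.43233676 -0.03088307  0.22750929]
```

Call:
send_rows:
  motion:
    - {"dp": [0.002,-0.012,-0.04],"rot": [0,0,0],"grip": 0.06}
    - {"dp": [0,0,-0.05],"rot": [0,0,0],"grip": 0.06}
    - {"dp": [0,0,-0.05],"rot": [0,0,0],"grip": 0.06}
    - {"dp": [0,0,-0.03],"rot": [0,0,0],"grip": 0.06}
    - {"dp": [0,0,-0.02],"rot": [0,0,0],"grip": 0.06}
    - {"dp": [0,0,0],"rot": [0,0,0],"grip": 0.06}

```text
clock: 2.4
tcp_pos: [0.4345, -0.0416, 0.0325]
orientation: [-2.587, 1.773, 0.005]
contact_force: [-0.3, 0.7, 0.4]
grip_width: 0.0601
```

Call:
send_rows:
  motion:
    - {"dp": [-0.001,-0.009,0],"rot": [0,0,0],"grip": 0.06}
    - {"dp": [0,0,0],"rot": [0,0,0],"grip": 0.06}
    - {"dp": [0,0,-0.015],"rot": [0,0,0],"grip": 0.06}
    - {"dp": [0,0,-0.01],"rot": [0,0,0],"grip": 0.06}
    - {"dp": [0,0,0],"rot": [0,0,0],"grip": 0.06}

```text
clock: 3.02
tcp_pos: [0.4353, -0.052, 0.0083]
orientation: [-2.584, 1.774, -0.001]
contact_force: [-0.0, 0.2, -0.9]
grip_width: 0.06
```

Call:
send_rows:
  motion:
    - {"dp": [-0.002,0.002,-0.002],"rot": [0,0,0],"grip": 0.06}
    - {"dp": [0,0,0],"rot": [0,0,0],"grip": 0.03}
    - {"dp": [0,0,0],"rot": [0,0,0],"grip": 0.03}
    - {"dp": [0,0,0],"rot": [0,0,0],"grip": 0.03}
    - {"dp": [0,0,0],"rot": [0,0,0],"grip": 0.03}
  grip_force: 60

```text
clock: 3.65
tcp_pos: [0.4332, -0.0495, 0.0067]
orientation: [-2.585, 1.773, -0.002]
contact_force: [-0.4, -0.4, -2.0]
grip_width: 0.0345
```

Call:
send_rows:
  motion:
    - {"dp": [0,0,0.03],"rot": [0,0,0],"grip": 0.03}
    - {"dp": [0,0,0.04],"rot": [0,0,0],"grip": 0.03}
    - {"dp": [0,0,0.04],"rot": [0,0,0],"grip": 0.03}
    - {"dp": [0,0,0.02],"rot": [0,0,0],"grip": 0.03}
    - {"dp": [0.011,-0.048,0],"rot": [0,0,0],"grip": 0.03}
    - {"dp": [0.011,-0.048,0],"rot": [0,0,0],"grip": 0.03}
    - {"dp": [0.011,-0.048,0],"rot": [0,0,0],"grip": 0.03}
    - {"dp": [0.011,-0.044,0],"rot": [0,0,0],"grip": 0.03}
    - {"dp": [0,0,0],"rot": [0,0,0],"grip": 0.03}
    - {"dp": [0,0,0],"rot": [0,0,0],"grip": 0.03}

```text
clock: 4.9
tcp_pos: [0.4755, -0.2422, 0.1402]
orientation: [-2.589, 1.768, 0.001]
contact_force: [-0.9, 0.8, -1.1]
grip_width: 0.0347
```

Run:
```python
from h import *
o=get_obs();print(o['tcp_pos'],o['orientation'],o['contact_force'])
import cv2
c=np.zeros((480,800,3),np.uint8)
for i,(n,X) in enumerate((('scene',(.478,-.243,.1)),('side',(.478,-.243,.1)))):
    im=imaging.grab_frame(n); u,v=proj(im,X).astype(int); print(n,u,v)
    a=im['img'][v-40:v+40,u-33:u+33,::-1]; c[:480,i*400:i*400+396]=cv2.resize(a,(396,480),interpolation=cv2.INTER_CUBIC)
    np.savez('pics/%s1.npz'%n,**{k:im[k] for k in ('fx','fy','cx','cy','R','t')})
cv2.imwrite('pics/p1.png',c)
im=save('wrist','w2.png')
for X in ((.478,-.2435,.093),o['tcp_pos']): print(proj(im,X))
```

```text
[ 0.47548421 -0.24217443  0.14018864] [-2.58915025e+00  1.76827253e+00  6.54619123e-04] [-0.94646946  0.80228781 -1.13794893]
scene 333 211
side 334 272
[326.75034826 268.09222975]
[322.8538825  313.45913019]
```

View pics/p1.png

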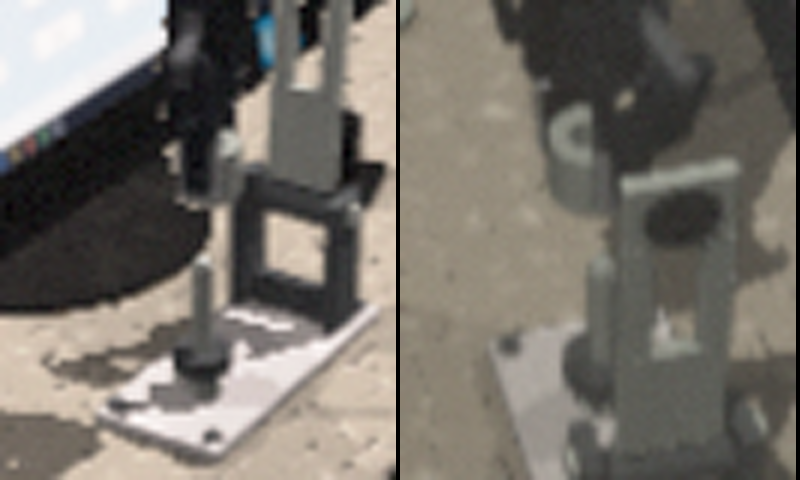

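In the scene crop (left) the shaft is at column 202 and the sleeve's right edge is at 243, which puts its centre near 213. In the side crop the shaft is at 600 and the sleeve centre near 584. The sleeve looks about 8 mm short in x, so I'll check with the wrist view.

View pics/w2.png

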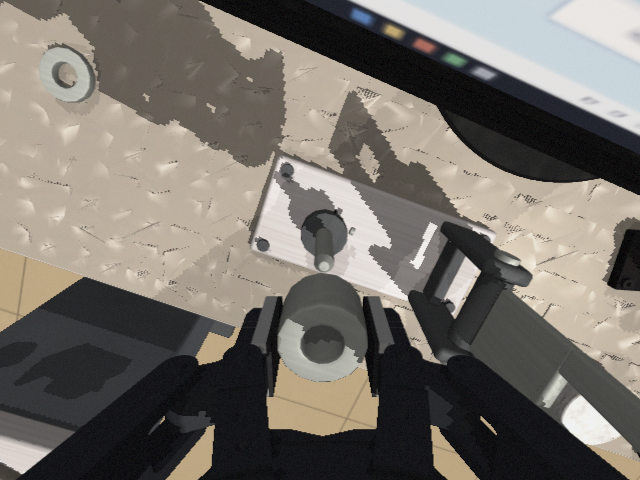

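The wrist view shows the sleeve's top bore at (323.5,343) and the shaft tip at (325,266).

Run:
```python
from h import *
W=load('w2.png');o=get_obs()
print(onz(W,323.5,343.5,.1635),onz(W,325,265.8,.093))
for z in (.1635,.1335): print(proj(W,(o['tcp_pos'][0],o['tcp_pos'][1],z)))
# outer top ellipse and bottom for a candidate
for c in ((.4755,-.2422),(.472,-.243),(.469,-.244)):
    th=np.linspace(0,2*np.pi,80); 
    for z in(.1635,.1335):
        p=np.array([proj(W,(c[0]+.018*np.cos(t),c[1]+.018*np.sin(t),z)) for t in th]);print(c,z,p.min(0),p.max(0))
```

```text
[ 0.47594324 -0.24228854  0.1635    ] [ 0.47894126 -0.24206194  0.093     ]
[321.92806523 343.61978002]
[322.1564863  305.45099775]
(0.4755, -0.2422) 0.1635 [276.03454363 302.5391639 ] [369.69387043 382.88299984]
(0.4755, -0.2422) 0.1335 [284.01300092 270.22978642] [361.86034966 339.58085204]
(0.472, -0.243) 0.1635 [275.02405852 311.06417347] [367.93557469 390.12862459]
(0.472, -0.243) 0.1335 [283.11892389 277.49864633] [360.44894817 345.93026552]
(0.469, -0.244) 0.1635 [274.93295065 318.52991274] [367.18930463 396.48224057]
(0.469, -0.244) 0.1335 [282.99541331 283.88151276] [359.87105687 351.51084997]
```

Run:
```python
from h import *
for n,u,v,off in(('scene',333,211,0),('side',334,272,400)):
    W=dict(np.load('pics/%s1.npz'%n)); f=lambda X:((proj(W,X)-[u-33,v-40])*6+[off+2.5,2.5]).round(0)
    print(n,'shaft',f((.479,-.242,.093)),f((.479,-.242,.036)))
    for c in((.476,-.2423),(.472,-.243)):
      for z in(.1635,.1335):
        p=np.array([f((c[0]+.018*np.cos(t),c[1]+.018*np.sin(t),z)) for t in np.linspace(0,6.28,60)]);print(c,z,p.min(0),p.max(0))
```

```text
scene shaft [202. 260.] [202. 350.]
(0.476, -0.2423) 0.1635 [173. 128.] [242. 159.]
(0.476, -0.2423) 0.1335 [173. 178.] [241. 211.]
(0.472, -0.243) 0.1635 [180. 129.] [249. 161.]
(0.472, -0.243) 0.1335 [180. 180.] [248. 212.]
side shaft [605. 256.] [606. 354.]
(0.476, -0.2423) 0.1635 [551. 100.] [641. 160.]
(0.476, -0.2423) 0.1335 [552. 155.] [641. 216.]
(0.472, -0.243) 0.1635 [541. 103.] [632. 163.]
(0.472, -0.243) 0.1335 [543. 158.] [632. 219.]
```

Call:
send_rows:
  motion:
    - {"dp": [0.003,0,0],"rot": [0,0,0],"grip": 0.03}
    - {"dp": [0,0,0],"rot": [0,0,0],"grip": 0.03}
    - {"dp": [0,0,-0.025],"rot": [0,0,0],"grip": 0.03}
    - {"dp": [0,0,-0.01],"rot": [0,0,0],"grip": 0.03}
    - {"dp": [0,0,-0.01],"rot": [0,0,0],"grip": 0.03}
    - {"dp": [0,0,-0.01],"rot": [0,0,0],"grip": 0.03}
    - {"dp": [0,0,0],"rot": [0,0,0],"grip": 0.03}

```text
clock: 5.92
tcp_pos: [0.48, -0.2396, 0.0849]
orientation: [-2.594, 1.761, -0.003]
contact_force: [-0.5, -0.3, -0.8]
grip_width: 0.0349
```

Call:
send_rows:
  motion:
    - {"dp": [-0.001,-0.0022,0],"rot": [0,0,0],"grip": 0.03}
    - {"dp": [0,0,-0.01],"rot": [0,0,0],"grip": 0.03}
    - {"dp": [0,0,-0.01],"rot": [0,0,0],"grip": 0.03}
    - {"dp": [0,0,-0.01],"rot": [0,0,0],"grip": 0.03}
    - {"dp": [0,0,0],"rot": [0,0,0],"grip": 0.03}

```text
clock: 6.55
tcp_pos: [0.4795, -0.242, 0.0534]
orientation: [-2.593, 1.761, -0.005]
contact_force: [1.0, -0.1, -0.7]
grip_width: 0.0348
```

Sleeve underside is at about 0.047. I'll step down slowly until contact.

Call:
send_rows:
  motion:
    - {"dp": [0,0,-0.005],"rot": [0,0,0],"grip": 0.03}
    - {"dp": [0,0,-0.002],"rot": [0,0,0],"grip": 0.03}
    - {"dp": [0,0,0],"rot": [0,0,0],"grip": 0.03}

```text
clock: 6.92
tcp_pos: [0.4798, -0.242, 0.046]
orientation: [-2.593, 1.76, -0.006]
contact_force: [-0.4, 1.5, -2.2]
grip_width: 0.0346
```

Call:
send_rows:
  motion:
    - {"dp": [0,0,-0.002],"rot": [0,0,0],"grip": 0.03}
    - {"dp": [0,0,0],"rot": [0,0,0],"grip": 0.03}

```text
clock: 7.18
tcp_pos: [0.48, -0.2421, 0.0442]
orientation: [-2.593, 1.76, -0.007]
contact_force: [0.3, -0.1, -1.7]
grip_width: 0.0347
```

Call:
send_rows:
  motion:
    - {"dp": [0,0,-0.002],"rot": [0,0,0],"grip": 0.03}
    - {"dp": [0,0,0],"rot": [0,0,0],"grip": 0.03}

```text
clock: 7.42
tcp_pos: [0.4805, -0.2423, 0.0433]
orientation: [-2.593, 1.761, -0.008]
contact_force: [-0.7, 0.4, -1.1]
grip_width: 0.0349
```

Call:
send_rows:
  motion:
    - {"dp": [-0.0005,0,-0.002],"rot": [0,0,0],"grip": 0.03}
    - {"dp": [0,0,0],"rot": [0,0,0],"grip": 0.03}

```text
clock: 7.68
tcp_pos: [0.4806, -0.2423, 0.0434]
orientation: [-2.593, 1.761, -0.01]
contact_force: [-0.8, 0.2, -1.6]
grip_width: 0.0347
```

Call:
send_rows:
  motion:
    - {"dp": [0,0,-0.002],"rot": [0,0,0],"grip": 0.03}
    - {"dp": [0,0,0],"rot": [0,0,0],"grip": 0.03}

```text
clock: 7.92
tcp_pos: [0.4806, -0.2423, 0.0433]
orientation: [-2.594, 1.762, -0.01]
contact_force: [-0.2, 0.1, -2.9]
grip_width: 0.0346
```

Call:
send_rows:
  motion:
    - {"dp": [-0.001,0,-0.008],"rot": [0,0,0],"grip": 0.03}

```text
clock: 8.05
tcp_pos: [0.4819, -0.2421, 0.04]
orientation: [-2.593, 1.762, -0.016]
contact_force: [-16.3, 9.3, 68.0]
grip_width: 0.0352
```

Call:
send_rows:
  motion:
    - {"dp": [0,0,0],"rot": [0,0,0],"grip": 0.03}
    - {"dp": [0,0,0],"rot": [0,0,0],"grip": 0.045}
    - {"dp": [0,0,0],"rot": [0,0,0],"grip": 0.05}
    - {"dp": [0,0,0],"rot": [0,0,0],"grip": 0.055}

```text
clock: 8.55
tcp_pos: [0.4827, -0.2422, 0.0403]
orientation: [-2.593, 1.761, -0.019]
contact_force: [-0.3, -1.0, -0.5]
grip_width: 0.0547
```

Call:
send_rows:
  motion:
    - {"dp": [-0.001,0,0.02],"rot": [0,0,0],"grip": 0.055}
    - {"dp": [-0.001,0,0.04],"rot": [0,0,0],"grip": 0.055}
    - {"dp": [0,0,0.04],"rot": [0,0,0],"grip": 0.055}
    - {"dp": [-0.01,0.03,0.02],"rot": [0,0,0],"grip": 0.055}
    - {"dp": [0,0,0],"rot": [0,0,0],"grip": 0.055}
    - {"dp": [0,0,0],"rot": [0,0,0],"grip": 0.055}

```text
clock: 9.3
tcp_pos: [0.4696, -0.2123, 0.1613]
orientation: [-2.592, 1.763, -0.014]
contact_force: [-0.4, -0.4, -0.3]
grip_width: 0.0551
```

Run:
```python
from h import *
o=get_obs();print(o['tcp_pos'],o['orientation'],o['contact_force'])
W=imaging.grab_frame('wrist'); u,v=proj(W,(.479,-.242,.08)).astype(int);print(u,v)
np.savez('pics/w3.npz',**{k:W[k] for k in ('fx','fy','cx','cy','R','t')})
S=imaging.grab_frame('side'); us,vs=proj(S,(.479,-.242,.07)).astype(int);print(us,vs)
np.savez('pics/s3.npz',**{k:S[k] for k in ('fx','fy','cx','cy','R','t')})
c=np.zeros((480,800,3),np.uint8)
for i,(im,a,b,k) in enumerate(((W,u,v,66),(S,us,vs,33))):
    h=k*40//33
    c[:480,i*400:i*400+396]=cv2.resize(im['img'][b-h:b+h,a-k:a+k,::-1],(396,480),interpolation=cv2.INTER_CUBIC)
cv2.imwrite('pics/p3.png',c)
```

```text
[ 0.469646   -0.21228438  0.16130773] [-2.59177247  1.76313959 -0.0144462 ] [-0.37802618 -0.43966209 -0.32209042]
369 254
334 280
```

View pics/p3.png

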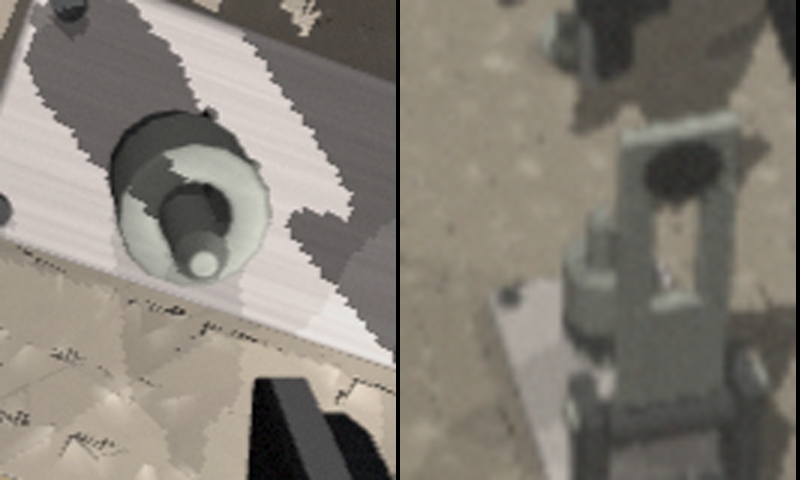

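The sleeve is seated round the shaft, with its rim centred at about (194,213) and the shaft tip at (204,263). Its contact height puts the collar at 33–36.6 mm, so I expect to need two shims and will confirm at the next contact. Next is shim B.

Call:
send_rows:
  motion:
    - {"dp": [-0.007,0.05,0],"rot": [0,0,0],"grip": 0.055}
    - {"dp": [-0.007,0.05,0],"rot": [0,0,0],"grip": 0.055}
    - {"dp": [-0.007,0.05,0],"rot": [0,0,0],"grip": 0.055}
    - {"dp": [-0.007,0.05,-0.02],"rot": [0,0,0],"grip": 0.055}
    - {"dp": [-0.007,0.045,-0.03],"rot": [0,0,0],"grip": 0.055}
    - {"dp": [0,0,-0.03],"rot": [0,0,0],"grip": 0.055}
    - {"dp": [0,0,-0.02],"rot": [0,0,0],"grip": 0.055}
    - {"dp": [0,0,0],"rot": [0,0,0],"grip": 0.055}

```text
clock: 10.4
tcp_pos: [0.4334, 0.0369, 0.0539]
orientation: [-2.585, 1.772, -0.005]
contact_force: [-0.2, -0.1, 0.9]
grip_width: 0.0549
```

Call:
send_rows:
  motion:
    - {"dp": [-0.001,0.005,-0.02],"rot": [0,0,0],"grip": 0.055}
    - {"dp": [0,0,-0.015],"rot": [0,0,0],"grip": 0.055}
    - {"dp": [0,0,0],"rot": [0,0,0],"grip": 0.055}
    - {"dp": [0,0,-0.01],"rot": [0,0,0],"grip": 0.055}
    - {"dp": [0,0,-0.006],"rot": [0,0,0],"grip": 0.055}
    - {"dp": [0,0,0],"rot": [0,0,0],"grip": 0.055}

```text
clock: 11.15
tcp_pos: [0.4352, 0.0402, 0.0028]
orientation: [-2.581, 1.777, -0.01]
contact_force: [0.4, -0.0, 0.9]
grip_width: 0.0549
```

Run:
```python
from h import *
o=get_obs();print(o['tcp_pos'],o['contact_force'])
save('wrist','w4.png')
W=load('w4.png')
for z in (.008,):
    p=proj(W,(.4325,.0418,z));print(p)
```

```text
[0.43516678 0.04018396 0.00277177] [ 0.44744829 -0.00100883  0.91770725]
[316.8367072  323.44331095]
```

View pics/w4.png

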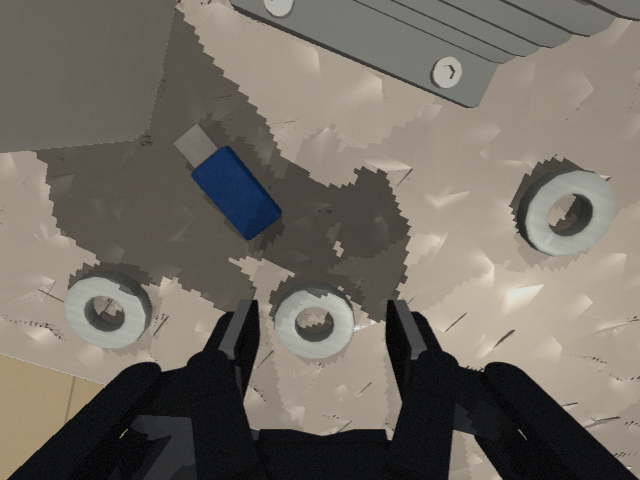

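Shim B's top is at (314,323), close to the predicted (317,323). A is at (572,210) and C at (107,311). I'll shift slightly and close.

Call:
send_rows:
  motion:
    - {"dp": [-0.003,0.0018,-0.002],"rot": [0,0,0],"grip": 0.055}
    - {"dp": [0,0,0],"rot": [0,0,0],"grip": 0.03}
    - {"dp": [0,0,0],"rot": [0,0,0],"grip": 0.03}
    - {"dp": [0,0,0],"rot": [0,0,0],"grip": 0.03}
    - {"dp": [0,0,0],"rot": [0,0,0],"grip": 0.03}
  grip_force: 60

```text
clock: 11.82
tcp_pos: [0.4325, 0.0422, 0.0021]
orientation: [-2.58, 1.776, -0.013]
contact_force: [0.1, 0.1, 0.1]
grip_width: 0.0326
```

Run:
```python
from h import *
W=load('w4.png')
print('A',onz(W,573,208,.008),'C',onz(W,106.5,309,.008),'B',onz(W,314.5,323,.008))
```

```text
A [ 0.51594931 -0.03322224  0.008     ] C [0.40702764 0.12803851 0.008     ] B [0.43234327 0.04282091 0.008     ]
```

Call:
send_rows:
  motion:
    - {"dp": [0,0,0.03],"rot": [0,0,0],"grip": 0.03}
    - {"dp": [0,0,0.05],"rot": [0,0,0],"grip": 0.03}
    - {"dp": [0,0,0.04],"rot": [0,0,0],"grip": 0.03}
    - {"dp": [0.008,-0.048,0],"rot": [0,0,0],"grip": 0.03}
    - {"dp": [0.008,-0.048,0],"rot": [0,0,0],"grip": 0.03}
    - {"dp": [0.008,-0.048,0],"rot": [0,0,0],"grip": 0.03}
    - {"dp": [0.008,-0.048,0],"rot": [0,0,0],"grip": 0.03}
    - {"dp": [0.008,-0.048,0],"rot": [0,0,0],"grip": 0.03}
    - {"dp": [0.006,-0.035,0],"rot": [0,0,0],"grip": 0.03}
    - {"dp": [0,0,0],"rot": [0,0,0],"grip": 0.03}
    - {"dp": [0,0,0],"rot": [0,0,0],"grip": 0.03}

```text
clock: 13.2
tcp_pos: [0.478, -0.2406, 0.1258]
orientation: [-2.583, 1.77, -0.014]
contact_force: [-0.3, 0.2, -0.4]
grip_width: 0.0323
```

Run:
```python
from h import *
o=get_obs();print(o['tcp_pos'],o['orientation'],o['contact_force'])
save('wrist','w5.png')
W=load('w5.png');z=o['tcp_pos'][2]+.006
print('shim expected top',proj(W,(o['tcp_pos'][0],o['tcp_pos'][1],z)),'shaft',proj(W,(.479,-.242,.093)))
```

```text
[ 0.47795203 -0.24063485  0.1258342 ] [-2.58291545  1.7702761  -0.01414765] [-0.30034548  0.16191338 -0.40072186]
shim expected top [322.53414658 320.47878212] shaft [325.42773599 281.52860164]
```

View pics/w5.png

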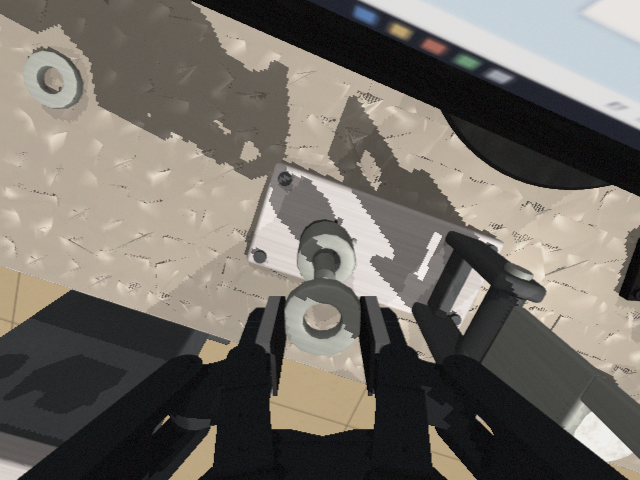

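The shim is held level with its bore at (322,319), as predicted, above the shaft. Next I'll lower it.

Call:
send_rows:
  motion:
    - {"dp": [0.001,-0.0015,0],"rot": [0,0,0],"grip": 0.03}
    - {"dp": [0,-0.0005,-0.01],"rot": [0,0,0],"grip": 0.03}
    - {"dp": [0,-0.0005,-0.01],"rot": [0,0,0],"grip": 0.03}
    - {"dp": [0,-0.0005,-0.01],"rot": [0,0,0],"grip": 0.03}
    - {"dp": [0,0,0],"rot": [0,0,0],"grip": 0.03}

```text
clock: 13.88
tcp_pos: [0.4786, -0.2405, 0.0932]
orientation: [-2.588, 1.763, -0.011]
contact_force: [0.4, -0.2, 0.3]
grip_width: 0.032
```

Call:
send_rows:
  motion:
    - {"dp": [0,-0.0015,-0.003],"rot": [0,0,0],"grip": 0.03}
    - {"dp": [0,0,-0.006],"rot": [0,0,0],"grip": 0.03}
    - {"dp": [0,0,-0.006],"rot": [0,0,0],"grip": 0.03}
    - {"dp": [0,0,0],"rot": [0,0,0],"grip": 0.03}

```text
clock: 14.38
tcp_pos: [0.4788, -0.2423, 0.0773]
orientation: [-2.587, 1.764, -0.012]
contact_force: [-0.0, 0.6, -1.1]
grip_width: 0.0324
```

Call:
send_rows:
  motion:
    - {"dp": [0,0,-0.004],"rot": [0,0,0],"grip": 0.03}
    - {"dp": [0,0,0],"rot": [0,0,0],"grip": 0.03}

```text
clock: 14.62
tcp_pos: [0.479, -0.2423, 0.0732]
orientation: [-2.587, 1.764, -0.012]
contact_force: [-0.3, -0.3, -0.1]
grip_width: 0.0323
```

Call:
send_rows:
  motion:
    - {"dp": [0,0,-0.003],"rot": [0,0,0],"grip": 0.03}
    - {"dp": [0,0,0],"rot": [0,0,0],"grip": 0.03}

```text
clock: 14.88
tcp_pos: [0.4791, -0.2423, 0.0701]
orientation: [-2.587, 1.764, -0.013]
contact_force: [-0.3, 0.4, -0.8]
grip_width: 0.0323
```

Call:
send_rows:
  motion:
    - {"dp": [0,0,-0.002],"rot": [0,0,0],"grip": 0.03}
    - {"dp": [0,0,0],"rot": [0,0,0],"grip": 0.03}

```text
clock: 15.12
tcp_pos: [0.4795, -0.2425, 0.0686]
orientation: [-2.587, 1.764, -0.014]
contact_force: [-0.7, 0.1, 0.7]
grip_width: 0.0323
```

Call:
send_rows:
  motion:
    - {"dp": [0,0,-0.002],"rot": [0,0,0],"grip": 0.03}
    - {"dp": [0,0,0],"rot": [0,0,0],"grip": 0.03}

```text
clock: 15.38
tcp_pos: [0.48, -0.2426, 0.0688]
orientation: [-2.587, 1.764, -0.016]
contact_force: [-0.2, 0.8, -1.3]
grip_width: 0.0326
```

Sleeve top at contact is 66.6 mm, which agrees with a collar at about 36.6 mm. One shim would leave a gap of about 0.9 mm. I'll release, then touch the ring's top with part-closed fingers to confirm the height.

Call:
send_rows:
  motion:
    - {"dp": [0,0,0],"rot": [0,0,0],"grip": 0.045}
    - {"dp": [0,0,0],"rot": [0,0,0],"grip": 0.05}
    - {"dp": [0,0,0],"rot": [0,0,0],"grip": 0.05}
    - {"dp": [-0.0005,0,0.015],"rot": [0,0,0],"grip": 0.05}
    - {"dp": [-0.0005,0,0.025],"rot": [0,0,0],"grip": 0.025}
    - {"dp": [0,0,0],"rot": [0,0,0],"grip": 0.022}
    - {"dp": [0,0,0],"rot": [0,0,0],"grip": 0.022}
    - {"dp": [0,0,-0.01],"rot": [0,0,0],"grip": 0.022}
    - {"dp": [0,0,-0.01],"rot": [0,0,0],"grip": 0.022}
    - {"dp": [0,0,0],"rot": [0,0,0],"grip": 0.022}

```text
clock: 16.62
tcp_pos: [0.4777, -0.2421, 0.088]
orientation: [-2.588, 1.764, -0.012]
contact_force: [0.9, -0.1, 0.5]
grip_width: 0.0222
```

Call:
send_rows:
  motion:
    - {"dp": [0,0,-0.005],"rot": [0,0,0],"grip": 0.022}
    - {"dp": [0,0,-0.003],"rot": [0,0,0],"grip": 0.022}
    - {"dp": [0,0,0],"rot": [0,0,0],"grip": 0.022}

```text
clock: 17.0
tcp_pos: [0.4775, -0.2419, 0.0787]
orientation: [-2.588, 1.764, -0.01]
contact_force: [-0.8, -1.1, 0.3]
grip_width: 0.0219
```

Call:
send_rows:
  motion:
    - {"dp": [0,0,-0.003],"rot": [0,0,0],"grip": 0.022}
    - {"dp": [0,0,0],"rot": [0,0,0],"grip": 0.022}

```text
clock: 17.25
tcp_pos: [0.4777, -0.242, 0.0758]
orientation: [-2.588, 1.764, -0.011]
contact_force: [-0.4, 0.3, 0.1]
grip_width: 0.0218
```

Call:
send_rows:
  motion:
    - {"dp": [0,0,-0.003],"rot": [0,0,0],"grip": 0.022}
    - {"dp": [0,0,0],"rot": [0,0,0],"grip": 0.022}

```text
clock: 17.5
tcp_pos: [0.4788, -0.2424, 0.0752]
orientation: [-2.588, 1.764, -0.014]
contact_force: [-0.2, -0.1, -0.6]
grip_width: 0.0218
```

Call:
send_rows:
  motion:
    - {"dp": [0,0,-0.003],"rot": [0,0,0],"grip": 0.022}
    - {"dp": [0,0,0],"rot": [0,0,0],"grip": 0.022}

```text
clock: 17.75
tcp_pos: [0.4796, -0.2427, 0.0752]
orientation: [-2.588, 1.765, -0.017]
contact_force: [-0.2, 0.6, -0.1]
grip_width: 0.0219
```

Call:
send_rows:
  motion:
    - {"dp": [-0.001,0,0.025],"rot": [0,0,0],"grip": 0.022}
    - {"dp": [0,0,0.02],"rot": [0,0,0],"grip": 0.022}
    - {"dp": [0,0.045,0.01],"rot": [0,0,0],"grip": 0.022}
    - {"dp": [0,0.045,-0.02],"rot": [0,0,0],"grip": 0.022}
    - {"dp": [0,0.035,-0.04],"rot": [0,0,0],"grip": 0.022}
    - {"dp": [0,0,-0.04],"rot": [0,0,0],"grip": 0.022}
    - {"dp": [0,0,-0.015],"rot": [0,0,0],"grip": 0.022}
    - {"dp": [0,0,0],"rot": [0,0,0],"grip": 0.022}

```text
clock: 18.75
tcp_pos: [0.4803, -0.1152, 0.0147]
orientation: [-2.584, 1.767, -0.026]
contact_force: [-0.3, -0.6, 0.0]
grip_width: 0.0219
```

Call:
send_rows:
  motion:
    - {"dp": [0,0,-0.006],"rot": [0,0,0],"grip": 0.022}
    - {"dp": [0,0,-0.004],"rot": [0,0,0],"grip": 0.022}
    - {"dp": [0,0,0],"rot": [0,0,0],"grip": 0.022}

```text
clock: 19.12
tcp_pos: [0.4823, -0.1169, 0.0065]
orientation: [-2.58, 1.769, -0.033]
contact_force: [-0.1, 0.4, 0.8]
grip_width: 0.0218
```

Call:
send_rows:
  motion:
    - {"dp": [0,0,-0.003],"rot": [0,0,0],"grip": 0.022}
    - {"dp": [0,0,0],"rot": [0,0,0],"grip": 0.022}

```text
clock: 19.38
tcp_pos: [0.4828, -0.1173, 0.004]
orientation: [-2.579, 1.77, -0.035]
contact_force: [-0.9, -0.2, -0.6]
grip_width: 0.0223
```

Call:
send_rows:
  motion:
    - {"dp": [0,0,-0.003],"rot": [0,0,0],"grip": 0.022}
    - {"dp": [0,0,0],"rot": [0,0,0],"grip": 0.022}

```text
clock: 19.62
tcp_pos: [0.4829, -0.1173, 0.0009]
orientation: [-2.579, 1.77, -0.035]
contact_force: [0.1, 0.3, -0.0]
grip_width: 0.0223
```

Call:
send_rows:
  motion:
    - {"dp": [0,0,-0.003],"rot": [0,0,0],"grip": 0.022}
    - {"dp": [0,0,0],"rot": [0,0,0],"grip": 0.022}

```text
clock: 19.88
tcp_pos: [0.4833, -0.1174, 0.0007]
orientation: [-2.58, 1.771, -0.037]
contact_force: [0.0, 0.1, -0.3]
grip_width: 0.0221
```

Run:
```python
from h import *
from scipy.spatial.transform import Rotation as Q
o=get_obs();v=np.array([-2.585,1.772,0]);v*=np.pi/np.linalg.norm(v)
print((Q.from_rotvec(v)*Q.from_rotvec(o['orientation']).inv()).as_rotvec())
W=load('w5.png');print(onz(W,53,78,.008))
```

```text
[0.00330019 0.02636989 0.00098233]
[ 0.51484874 -0.03616275  0.008     ]
```

Call:
send_rows:
  motion:
    - {"dp": [0,0,0.03],"rot": [0,0,0],"grip": 0.055}
    - {"dp": [0.008,0.02,0.02],"rot": [0.003,0.026,0],"grip": 0.055}
    - {"dp": [0.012,0.03,0],"rot": [0,0,0],"grip": 0.055}
    - {"dp": [0.011,0.031,0],"rot": [0,0,0],"grip": 0.055}
    - {"dp": [0,0,0],"rot": [0,0,0],"grip": 0.055}
    - {"dp": [0,0,0],"rot": [0,0,0],"grip": 0.055}

```text
clock: 20.62
tcp_pos: [0.5146, -0.0351, 0.0524]
orientation: [2.588, -1.78, 0.0]
contact_force: [-0.3, -1.2, -0.4]
grip_width: 0.0551
```

Call:
send_rows:
  motion:
    - {"dp": [0,0,-0.015],"rot": [0,0,0],"grip": 0.055}
    - {"dp": [0,0,-0.015],"rot": [0,0,0],"grip": 0.055}
    - {"dp": [0,0,-0.01],"rot": [0,0,0],"grip": 0.055}
    - {"dp": [0,0,0],"rot": [0,0,0],"grip": 0.055}

```text
clock: 21.12
tcp_pos: [0.5125, -0.038, 0.0082]
orientation: [2.582, -1.783, -0.003]
contact_force: [0.1, -1.1, 1.1]
grip_width: 0.0545
```

Call:
send_rows:
  motion:
    - {"dp": [0.0015,0.003,0],"rot": [0,0,0],"grip": 0.055}
    - {"dp": [0,0,-0.006],"rot": [0,0,0],"grip": 0.055}
    - {"dp": [0,0,0],"rot": [0,0,0],"grip": 0.05}

```text
clock: 21.5
tcp_pos: [0.5147, -0.0347, 0.0022]
orientation: [2.583, -1.783, -0.002]
contact_force: [1.0, 0.3, -0.6]
grip_width: 0.0501
```

Run:
```python
from h import *
im=save('wrist','w6.png')
g=cv2.cvtColor(im['img'],cv2.COLOR_RGB2GRAY)
o=get_obs();print(o['tcp_pos'],proj(im,(*o['tcp_pos'][:2],.008)))
W=im; th=np.linspace(0,2*np.pi,90)
# score ring vs surroundings: bright low-saturation ring fit
best=[]
sat=cv2.cvtColor(im['img'],cv2.COLOR_RGB2HSV)[:,:,1].astype(float)
for dx in np.arange(-.007,.0071,.001):
  for dy in np.arange(-.007,.0071,.001):
    c=o['tcp_pos'][:2]+[dx,dy]; s=0
    for r,w in((.0165,-1),(.01,-1),(.0205,1),(.006,1)):
      p=np.array([proj(W,(c[0]+r*np.cos(t),c[1]+r*np.sin(t),.008)) for t in th]).round().astype(int); s+=w*sat[p[:,1],p[:,0]].mean()
    best.append((s,dx,dy))
print(sorted(best)[-5:])
```

```text
[ 0.51493008 -0.03462543  0.00241432] [322.57450901 319.87781153]
[(np.float64(44.53333333333333), np.float64(-0.001), np.float64(0.002000000000000001)), (np.float64(47.733333333333334), np.float64(0.001), np.float64(0.002000000000000001)), (np.float64(48.16666666666667), np.float64(0.001), np.float64(0.001)), (np.float64(48.644444444444446), np.float64(0.0), np.float64(0.001)), (np.float64(49.36666666666667), np.float64(0.0), np.float64(0.002000000000000001))]
```

Fitting the ring in the wrist image shows it centred within 1–2 mm. I'll close and lift.

Call:
send_rows:
  motion:
    - {"dp": [0,0.0015,0],"rot": [0,0,0],"grip": 0.05}
    - {"dp": [0,0,0],"rot": [0,0,0],"grip": 0.03}
    - {"dp": [0,0,0],"rot": [0,0,0],"grip": 0.03}
    - {"dp": [0,0,0],"rot": [0,0,0],"grip": 0.03}
    - {"dp": [0,0,0],"rot": [0,0,0],"grip": 0.03}
  grip_force: 60

```text
clock: 22.18
tcp_pos: [0.5153, -0.0329, 0.0037]
orientation: [2.583, -1.784, 0.001]
contact_force: [0.2, 0.2, -0.1]
grip_width: 0.0315
```

Call:
send_rows:
  motion:
    - {"dp": [0,0,0.03],"rot": [0,0,0],"grip": 0.03}
    - {"dp": [0,0,0.05],"rot": [0,0,0],"grip": 0.03}
    - {"dp": [0,0,0.05],"rot": [0,0,0],"grip": 0.03}
    - {"dp": [-0.008,-0.045,0],"rot": [0,0,0],"grip": 0.03}
    - {"dp": [-0.008,-0.045,0],"rot": [0,0,0],"grip": 0.03}
    - {"dp": [-0.008,-0.045,0],"rot": [0,0,0],"grip": 0.03}
    - {"dp": [-0.008,-0.045,0],"rot": [0,0,0],"grip": 0.03}
    - {"dp": [-0.004,-0.022,0],"rot": [0,0,0],"grip": 0.03}
    - {"dp": [0,0,0],"rot": [0,0,0],"grip": 0.03}
    - {"dp": [0,0,0],"rot": [0,0,0],"grip": 0.03}

```text
clock: 23.42
tcp_pos: [0.4772, -0.2394, 0.1376]
orientation: [2.587, -1.78, 0.002]
contact_force: [-0.2, -0.4, -0.9]
grip_width: 0.0317
```

Run:
```python
from h import *
im=save('wrist','w7.png',(200,200,440,380),3)
o=get_obs();p=o['tcp_pos'];print(p,o['orientation'],o['grip_width'],(proj(im,(*p[:2],p[2]+.006))-[200,200])*3,(proj(im,(.479,-.242,.093))-[200,200])*3)
```

```text
[ 0.47724218 -0.23932676  0.13764556] [ 2.58690623e+00 -1.77987002e+00  1.90422242e-03] 0.03179569161371232 [367.29950184 361.70629502] [383.25624859 213.87544291]
```

View pics/w7.png

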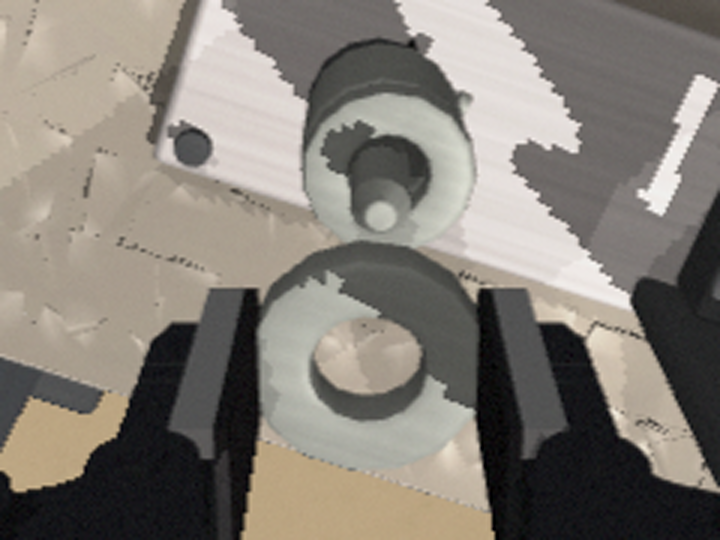

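The shim's bore is at (369,367) and the shaft tip at (381,215), both as predicted. The first shim sits flat on the sleeve.

Call:
send_rows:
  motion:
    - {"dp": [0.0015,-0.0027,0],"rot": [0,0,0],"grip": 0.03}
    - {"dp": [0,-0.0005,-0.012],"rot": [0,0,0],"grip": 0.03}
    - {"dp": [0,-0.0005,-0.012],"rot": [0,0,0],"grip": 0.03}
    - {"dp": [0,-0.0005,-0.012],"rot": [0,0,0],"grip": 0.03}
    - {"dp": [0,0,0],"rot": [0,0,0],"grip": 0.03}

```text
clock: 24.1
tcp_pos: [0.4792, -0.2404, 0.0982]
orientation: [2.592, -1.774, -0.001]
contact_force: [0.3, -0.5, -1.2]
grip_width: 0.0313
```

Call:
send_rows:
  motion:
    - {"dp": [-0.0003,-0.0016,-0.002],"rot": [0,0,0],"grip": 0.03}
    - {"dp": [0,0,-0.006],"rot": [0,0,0],"grip": 0.03}
    - {"dp": [0,0,-0.005],"rot": [0,0,0],"grip": 0.03}
    - {"dp": [0,0,0],"rot": [0,0,0],"grip": 0.03}

```text
clock: 24.6
tcp_pos: [0.4793, -0.2423, 0.0847]
orientation: [2.592, -1.774, 0.0]
contact_force: [0.6, 0.3, -0.6]
grip_width: 0.0317
```

Call:
send_rows:
  motion:
    - {"dp": [0,0,-0.003],"rot": [0,0,0],"grip": 0.03}
    - {"dp": [0,0,-0.002],"rot": [0,0,0],"grip": 0.03}
    - {"dp": [0,0,0],"rot": [0,0,0],"grip": 0.03}

```text
clock: 24.98
tcp_pos: [0.4795, -0.2424, 0.0796]
orientation: [2.592, -1.774, 0.001]
contact_force: [0.4, 0.2, -1.3]
grip_width: 0.0314
```

Call:
send_rows:
  motion:
    - {"dp": [0,0,-0.002],"rot": [0,0,0],"grip": 0.03}
    - {"dp": [0,0,0],"rot": [0,0,0],"grip": 0.03}

```text
clock: 25.22
tcp_pos: [0.4799, -0.2425, 0.0782]
orientation: [2.592, -1.774, 0.002]
contact_force: [-0.3, 0.2, 0.4]
grip_width: 0.0314
```

Call:
send_rows:
  motion:
    - {"dp": [0,0,-0.002],"rot": [0,0,0],"grip": 0.03}
    - {"dp": [0,0,0],"rot": [0,0,0],"grip": 0.03}

```text
clock: 25.48
tcp_pos: [0.4803, -0.2427, 0.0783]
orientation: [2.591, -1.774, 0.004]
contact_force: [0.3, 0.5, -1.1]
grip_width: 0.0316
```

Contact at 78.2 mm again puts the sleeve-plus-one-shim top at 74.5 mm, so two shims bring it to about 82.5 mm. I'll release and go over and behind the strap.

Call:
send_rows:
  motion:
    - {"dp": [0,0,0],"rot": [0,0,0],"grip": 0.045}
    - {"dp": [0,0,0],"rot": [0,0,0],"grip": 0.05}
    - {"dp": [0,0,0],"rot": [0,0,0],"grip": 0.05}
    - {"dp": [-0.001,0,0.015],"rot": [0,0,0],"grip": 0.05}
    - {"dp": [0,0,0.04],"rot": [0,0,0],"grip": 0.03}
    - {"dp": [0,0,0.05],"rot": [0,0,0],"grip": 0}
    - {"dp": [0,0,0.06],"rot": [0,0,0],"grip": 0}
    - {"dp": [0,0,0.06],"rot": [0,0,0],"grip": 0}
    - {"dp": [0,0,0],"rot": [0,0,0],"grip": 0}

```text
clock: 26.6
tcp_pos: [0.4777, -0.2415, 0.3147]
orientation: [2.593, -1.773, 0.007]
contact_force: [1.0, 0.3, -0.7]
grip_width: -0.0
```

Run:
```python
from h import *
o=get_obs();print(o['tcp_pos'],o['orientation'],o['joints'],o['grip_width'])
a=imaging.grab_frame('scene');u,v=proj(a,(.479,-.30,.16)).astype(int)
b=imaging.grab_frame('wrist')
c=np.zeros((480,800,3),np.uint8)
c[:,:396]=cv2.resize(a['img'][v-60:v+60,u-50:u+49,::-1],(396,480),interpolation=cv2.INTER_CUBIC)
c[:300,400:]=cv2.resize(b['img'][:,:,::-1],(400,300))
cv2.imwrite('pics/p8.png',c)
f=lambda X:((proj(a,X)-[u-50,v-60])*4).round()
for th in(1.6,1.67,1.75,1.85): print(th,f((.501,-.342+.166*np.cos(th),.08+.166*np.sin(th))),f((.457,-.342+.166*np.cos(th),.08+.166*np.sin(th))))
for z in(.0745,.0825): print(z,(proj(b,(.479,-.242,z))*.625+[400,0]).round(1))
```

```text
[ 0.47765411 -0.24145614  0.31466309] [ 2.59319634 -1.77332127  0.00715409] [ 0.66540318  0.19574379 -0.36407078  1.76720289  0.07618434  1.1878266
 -0.92009898] -4.069775591475957e-05
1.6 [210. 117.] [257. 129.]
1.67 [218. 114.] [264. 125.]
1.75 [226. 110.] [273. 122.]
1.85 [236. 108.] [283. 120.]
0.0745 [602.4 122.7]
0.0825 [602.4 123.7]
```

View pics/p8.png

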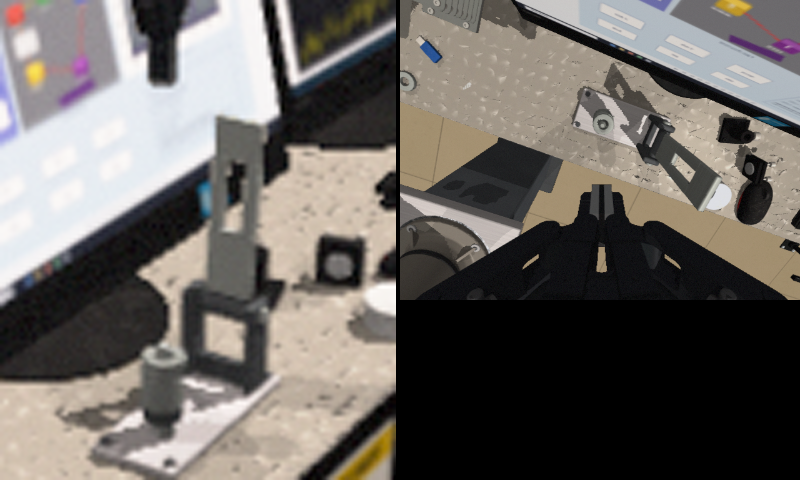

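The scene view shows the complete stack round the shaft at (163,385). The strap leans back at about 1.67 rad, with its top at (218–264,120) and clear space behind it.

Call:
send_rows:
  motion:
    - {"dp": [0,-0.05,0],"rot": [0,0,0],"grip": 0}
    - {"dp": [0,-0.05,0],"rot": [0,0,0],"grip": 0}
    - {"dp": [0,-0.05,0],"rot": [0,0,0],"grip": 0}
    - {"dp": [0,-0.045,0],"rot": [0,0,0],"grip": 0}
    - {"dp": [0,0,0],"rot": [0,0,0],"grip": 0}
    - {"dp": [0,0,-0.04],"rot": [0,0,0],"grip": 0}
    - {"dp": [0,0,-0.04],"rot": [0,0,0],"grip": 0}
    - {"dp": [0,0,-0.025],"rot": [0,0,0],"grip": 0}
    - {"dp": [0,0,0],"rot": [0,0,0],"grip": 0}

```text
clock: 27.82
tcp_pos: [0.4682, -0.432, 0.1871]
orientation: [-2.598, 1.762, 0.047]
contact_force: [-0.0, 0.5, 0.1]
grip_width: -0.0004
```

Call:
send_rows:
  motion:
    - {"dp": [0.008,0.01,0.01],"rot": [0,0,0],"grip": 0}
    - {"dp": [0,0.015,0],"rot": [0,0,0],"grip": 0}
    - {"dp": [0,0.015,0],"rot": [0,0,0],"grip": 0}
    - {"dp": [0,0.015,0],"rot": [0,0,0],"grip": 0}
    - {"dp": [0,0.015,0],"rot": [0,0,0],"grip": 0}
    - {"dp": [0,0.015,0],"rot": [0,0,0],"grip": 0}
    - {"dp": [0,0.015,0],"rot": [0,0,0],"grip": 0}

```text
clock: 28.7
tcp_pos: [0.4785, -0.3249, 0.2021]
orientation: [-2.599, 1.761, 0.038]
contact_force: [-0.5, -0.2, -0.6]
grip_width: -0.0004
```

Call:
send_rows:
  motion:
    - {"dp": [0,0.015,0],"rot": [0,0,0],"grip": 0}
    - {"dp": [0,0.015,0],"rot": [0,0,0],"grip": 0}
    - {"dp": [0,0.015,-0.002],"rot": [0,0,0],"grip": 0}
    - {"dp": [0,0.015,-0.002],"rot": [0,0,0],"grip": 0}
    - {"dp": [0,0.012,0],"rot": [0,0,0],"grip": 0}

```text
clock: 29.32
tcp_pos: [0.4784, -0.2469, 0.1974]
orientation: [-2.6, 1.759, 0.04]
contact_force: [0.5, 0.0, -0.3]
grip_width: 0.0002
```

Run:
```python
from h import *
o=get_obs();print(o['tcp_pos'],o['orientation'],o['contact_force'])
a=imaging.grab_frame('scene');b=cv2.imread('pics/scene0.png')[:,:,::-1]
# pixels of upright strap present?
u,v=proj(a,(.479,-.358,.235)).astype(int);print(a['img'][v-3:v+4,u].tolist(),b[v-3:v+4,u].tolist())
```

```text
[ 0.47841315 -0.24685499  0.19737637] [-2.59962433  1.7590771   0.0397442 ] [ 0.45342511  0.03642176 -0.30347663]
[[232, 237, 242], [239, 241, 244], [245, 244, 245], [244, 243, 243], [233, 231, 230], [171, 169, 175], [73, 73, 85]] [[217, 223, 228], [122, 122, 117], [88, 87, 84], [92, 90, 86], [91, 89, 86], [88, 89, 85], [89, 89, 85]]
```

Call:
send_rows:
  motion:
    - {"dp": [0,0,0.01],"rot": [-0.004,-0.026,0],"grip": 0}
    - {"dp": [0,0,0],"rot": [0,0,0],"grip": 0}
    - {"dp": [0,0,0],"rot": [0,0,0],"grip": 0}
    - {"dp": [0,0,0],"rot": [0,0,0],"grip": 0}
    - {"dp": [0,0.02,0],"rot": [0,0,0],"grip": 0}
    - {"dp": [0,0.02,0],"rot": [0,0,0],"grip": 0}
    - {"dp": [0,0.012,0],"rot": [0,0,0],"grip": 0}
    - {"dp": [0,0,0],"rot": [0,0,0],"grip": 0}
    - {"dp": [0,0,0],"rot": [0,0,0],"grip": 0}

```text
clock: 30.5
tcp_pos: [0.4784, -0.19, 0.2083]
orientation: [-2.591, 1.75, 0.0]
contact_force: [0.2, 0.1, -0.6]
grip_width: 0.0004
```

Run:
```python
from h import *
o=get_obs();print(o['tcp_pos'],o['orientation'],o['contact_force'])
a=imaging.grab_frame('scene');u,v=proj(a,(.479,-.25,.08)).astype(int)
b=imaging.grab_frame('wrist')
c=np.zeros((480,800,3),np.uint8)
c[:,:396]=cv2.resize(a['img'][v-40:v+40,u-33:u+33,::-1],(396,480),interpolation=cv2.INTER_CUBIC)
c[:300,400:]=cv2.resize(b['img'][:,:,::-1],(400,300))
cv2.imwrite('pics/p9.png',c)
f=lambda X:((proj(a,X)-[u-33,v-40])*6+2.5).round()
def P(x,d,h,th): return (.479+x,-.342+d*np.cos(th)-h*np.sin(th),.08+d*np.sin(th)+h*np.cos(th))
for th in(-.045,0,.026,.06): print(th,[f(P(x,.166,h,th)) for x,h in((-.022,0),(-.022,.008),(.022,.008))],'pad',f(P(0,.148,.011,th)),P(0,.148,.011,th), 'wrist',(proj(b,P(0,.148,.011,th))*.625+[400,0]).round(1))
```

```text
[ 0.47841245 -0.18996524  0.20825522] [-2.59056975e+00  1.75032702e+00  2.30017209e-04] [ 0.18635264  0.10571121 -0.5664616 ]
-0.045 [array([162., 328.]), array([161., 315.]), array([ 92., 291.])] pad [146. 282.] (0.479, np.float64(-0.1936549917601051), np.float64(0.08433111190175255)) wrist [605.3 145.9]
0 [array([162., 315.]), array([161., 302.]), array([ 92., 278.])] pad [146. 271.] (0.479, np.float64(-0.19400000000000003), np.float64(0.091)) wrist [605.6 147.6]
0.026 [array([162., 308.]), array([162., 295.]), array([ 92., 271.])] pad [146. 264.] (0.479, np.float64(-0.1943359889604673), np.float64(0.09484384868276274)) wrist [605.9 148.7]
0.06 [array([162., 299.]), array([162., 285.]), array([ 93., 262.])] pad [147. 255.] (0.479, np.float64(-0.19492592416086368), np.float64(0.09985487889824504)) wrist [606.4 150.2]
```

No more pictures can be viewed, so I'll check by touch. The pad should be met at about z = 0.095 if the strap bears on the shims at +0.026 rad, or 0.084 if it is on its stop.

Call:
send_rows:
  motion:
    - {"dp": [0,-0.004,-0.04],"rot": [0,0,0],"grip": 0}
    - {"dp": [0,0,-0.03],"rot": [0,0,0],"grip": 0}
    - {"dp": [0,0,-0.015],"rot": [0,0,0],"grip": 0}
    - {"dp": [0,0,0],"rot": [0,0,0],"grip": 0}

```text
clock: 31.1
tcp_pos: [0.4793, -0.197, 0.1221]
orientation: [-2.586, 1.756, -0.005]
contact_force: [-0.0, 0.4, -0.2]
grip_width: -0.0
```

Call:
send_rows:
  motion:
    - {"dp": [0,0.003,-0.008],"rot": [0,0,0],"grip": 0}
    - {"dp": [0,0,-0.008],"rot": [0,0,0],"grip": 0}
    - {"dp": [0,0,0],"rot": [0,0,0],"grip": 0}

```text
clock: 31.48
tcp_pos: [0.4809, -0.1944, 0.1071]
orientation: [-2.585, 1.756, -0.01]
contact_force: [-0.3, 0.5, 0.5]
grip_width: 0.0
```

Call:
send_rows:
  motion:
    - {"dp": [0,0,-0.003],"rot": [0,0,0],"grip": 0}
    - {"dp": [0,0,-0.003],"rot": [0,0,0],"grip": 0}
    - {"dp": [0,0,0],"rot": [0,0,0],"grip": 0}

```text
clock: 31.85
tcp_pos: [0.4814, -0.1945, 0.1014]
orientation: [-2.585, 1.756, -0.012]
contact_force: [-0.7, -0.2, 0.1]
grip_width: -0.0001
```

Call:
send_rows:
  motion:
    - {"dp": [0,0,-0.003],"rot": [0,0,0],"grip": 0}
    - {"dp": [0,0,0],"rot": [0,0,0],"grip": 0}

```text
clock: 32.1
tcp_pos: [0.4814, -0.1946, 0.0983]
orientation: [-2.585, 1.756, -0.013]
contact_force: [-0.2, -0.0, 0.0]
grip_width: 0.0
```

Call:
send_rows:
  motion:
    - {"dp": [0,0,-0.003],"rot": [0,0,0],"grip": 0}
    - {"dp": [0,0,0],"rot": [0,0,0],"grip": 0}

```text
clock: 32.35
tcp_pos: [0.4817, -0.1947, 0.0954]
orientation: [-2.585, 1.756, -0.014]
contact_force: [-1.0, 0.3, 2.2]
grip_width: 0.0004
```

Contact is at about 0.0952, so the strap bears on the shims at about +0.03 rad, as predicted. Now I'll press down and hold.

Call:
send_rows:
  motion:
    - {"dp": [-0.001,0,-0.003],"rot": [0,0,0],"grip": 0}

```text
clock: 32.48
tcp_pos: [0.4818, -0.1947, 0.0944]
orientation: [-2.585, 1.756, -0.016]
contact_force: [-8.9, 4.7, 38.0]
grip_width: 0.0001
```

Call:
send_rows:
  motion:
    - {"dp": [-0.001,0,-0.004],"rot": [0,0,0],"grip": 0}

```text
clock: 32.6
tcp_pos: [0.482, -0.1947, 0.0941]
orientation: [-2.585, 1.756, -0.02]
contact_force: [-16.6, 5.8, 55.3]
grip_width: 0.0002
```

Call:
send_rows:
  motion:
    - {"dp": [-0.001,0,-0.0022],"rot": [0,0,0],"grip": 0}

```text
clock: 32.72
tcp_pos: [0.4818, -0.1947, 0.0948]
orientation: [-2.586, 1.756, -0.023]
contact_force: [-5.4, 3.3, 21.1]
grip_width: 0.0003
```

Run:
```python
from h import *
for i in range(6):
    im=imaging.grab_frame('scene' if i%2 else 'side'); o=get_obs(); print(o['clock'],o['tcp_pos'].round(4),o['contact_force'].round(1))
# shaft/strap end edge in scene: profile through strap end face
u0,v0=proj(im,(.479,-.342+.166,.08)); g=im['img'][:,:,:].sum(2)
print(u0,v0,g[int(v0)-8:int(v0)+8,int(round(u0))])
```

```text
32.775 [ 0.4818 -0.1947  0.0946] [-8.   2.8 27.4]
32.825 [ 0.4818 -0.1947  0.0946] [-7.4  3.6 29. ]
32.875 [ 0.4818 -0.1947  0.0946] [-8.6  2.4 28.5]
32.925 [ 0.4818 -0.1947  0.0946] [-8.6  2.1 29. ]
32.975 [ 0.4819 -0.1947  0.0946] [-7.6  2.1 29.3]
33.025 [ 0.4818 -0.1947  0.0946] [-8.4  3.  29.3]
321.69902774264875 226.14749515629202 [ 91 144 116 101 237 357 302 404 547 548 532 533 522 510 492 442]
```

```bash
python3 -c "
from bench import hand_in,get_obs
print(hand_in()); print(get_obs()['contact_force'])"
```

```text
the job is handed in; nothing more can be done
None
the job is handed in; nothing more can be done
```

The job is handed in after about 33 s of robot time, with the closed gripper still pressing the strap's end pad. The sleeve stands on the collar with two shims on it, the strap is swung down onto them, and the third shim was left on the table.

- **Shim count:** the stack top with one shim came to 74.4–74.6 mm, from two shim placements and a fingertip touch referenced to the table. That is about 1 mm below the strap's lower stop (75.5 mm), so one shim was not enough. Two bring it to about 82.5 mm.
- **Strap:** the gripper met the pad at about 95 mm, where 84 mm would have meant the strap was on its stop. The strap therefore bears on the shims at about +0.025 rad, close to level.
- **Clamping:** the press held steady at about 29 N over the last readings, with up to 9 N sideways.
- **High forces:** a push while seating the sleeve reached 68 N at the wrist, and one while pressing the pad reached 55 N. Both were below the 120 N wrist limit and came through the fingers, but they exceed 40 N if that limit counts the fingers too.
- **Not checked by eye:** the 12-picture limit was used up before the strap came down, so its final position and the bystanders were not viewed afterwards. Nothing suggested that a bystander was touched.

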